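Slide the heavy loaf bin home into its dock

ROBOT

A 6-joint arm with a two-finger parallel gripper is mounted at the origin on the work surface. World frame = base frame: x ahead of the robot, y to its left, z up, the work surface at z = 0. Lengths are in m, angles in rad, forces in N, time in s.
With the tool pointing down it reaches from about 0.35 to 0.875 m from the base axis. Payload 4.2 kg.
Tool frame: the origin (TCP) lies on the centre line of the jaws, within the pads' length; the fingertips stand 25 mm ahead of it and the grasp point (between the pads) lies 6 mm ahead of it (env.finger_overhang is the distance from the TCP to the fingertips, in m); z points along the fingers, y is the line along which they close (so a half turn about z gives the same grasp; the last joint's range is limited). The gripper opens to 87 mm and grips with 3 to 60 N. Pads are 19 mm wide; open, the fingers measure 117 mm over their backs; the gripper's body (75 mm by 190 mm) begins 51 mm behind the grasp point.
Start: joints at [1.467, 0.385, 0.008, 0, -1.194, -0.259], TCP at [0.222, 0.584, 0.248] pointing down, gripper open.
Joint ranges: [-3.14, 3.14], [-1.21, 2.06], [-1.07, 1.41], [-3.16, 2.05], [-2.99, -0.16], [-3.1, 3.1]. Speed limits (rad/s): [2.79, 2.79, 3.14, 3.14, 3.14, 3.14].

INTERFACE

Orientations are given as a unit quaternion [x, y, z, w].
In Python, from rig import env gives the robot as it stands. The module is installed in compiled form; this text tells all that it offers.
- The arm moves only by the shell command python3 -m handwheel 'ROWS' [FORCE]. ROWS is JSON, one flat list of numbers, 7 for each row, row after row: the shift along the world's x, y, z in mm, then the turn, a rotation vector about the world's x, y, z in rad, then the opening in per cent of the stroke, from 0 (shut) to 100 (fully open). A call has 1 to 8 rows; each row is the pose to reach, as a shift and turn from the pose commanded when the call began; what a row does not reach only later rows make up. A row lasts 1/10 s, in which the tool goes at most 50 mm and 8.59 degrees, less where a joint would pass 70% of its speed; a pose out of reach is approached as far as the arm can. A call with a gripper value outside its range is refused whole. The fingers move at their own pace and stop on an object; FORCE is the grip in N (left out, the last holds). Time passes only in rows, so rows that repeat a pose let the fingers close. It gives the time, the measured TCP pose, the force, the opening and the grip force at its end, in the units of the state.
- env.observe(): the state, without advancing time (a new reading comes with each control period).
- env.snapshot(name): name is "scene" or "top" or "wrist"; returns the picture (400x640x3 uint8, red, green, blue); there is no depth.
- env.camera_model(name): a dict with "vertical_fov" (degrees; the focal length in pixels is half the picture's height over the tangent of half this angle, whatever the lens; pixels are square), "cx", "cy" (the principal point, pixels), "k1" (the pictures are not rectified: a ray, as slopes to the right and down, at radius r is drawn at 1 + k1 r^2 times it, then the intrinsics apply), "xyz" and "orientation" of the camera in the world; the wrist camera has in their place "tool_from_camera" (4x4, takes a point from camera to tool coordinates, whose origin is the TCP and whose axes are the flange's). Camera axes: x right, y down, z forward; pixel columns grow to the right and rows downward; lengths in m; the calibration is good to about 2 mm. A picture is of the moment at which its call begins: read the wrist's pose just before it. camera_model takes no time and is no camera call.
- env.close_job(): hands the job in; it is judged then, once.
Trained networks look in the newest picture that a camera, given by its name, has taken for a name from the list of things; names that differ only in an ending like _2 or _b are one class to them, and where a whole thing is asked for, a point or a joint stands for the part that bears it (a point fixed in the world has none). Each returns a list of dicts, best first, with "confidence" (0 to 1); they miss things now and then, are a little off and sometimes report something else, mostly with a low value. They report only what shows in the picture. A call takes as long as a camera call.
- env.boxes_of(camera, query): "point" ([x, y, z] in m, in world coordinates, good to about 4 mm: the middle of the surface that is visible of it).
- env.spot_point(camera, query): "point" ([x, y, z] in m, in world coordinates, good to about 4 mm: a listed point, or the origin of a listed thing).
The state is a dict: "t": time; "joint_positions": joint angles; "dq": joint speeds; "effort": joint torques, N m; "position": TCP position; "ee_rot": TCP orientation; "force": force on the tool from outside, world axes, zero at the start; "ft_torque": the same for the moment, N m; "width": finger opening in m; "grip_force": force on a finger pad.
Only numpy, scipy, OpenCV 4.12 (cv2) and the standard library are available. Lean on these libraries where they do the work, as an engineer would, in place of code of your own. Each camera call takes 0.05 s, during which the arm holds its last target. There are 200 camera calls.

TASK

Push the tall, heavy red loaf bin along the counter into its wooden dock, so that it stands between the two cheeks with its back flat against the rail. It is top-heavy: push it with the fingers only at its low white foot, never on the red hood, so that it slides without tipping, and do not lift it. Leave the other things on the counter where they are.

Things in the scene. Friction and masses are not known exactly. Their poses are not given: they have to be found in the camera images.
- bin: White foot of the loaf bin, a solid block 140 mm deep (own x), 220 mm wide (own y), 45 mm high, loose on the counter, carrying the red hood; 1.3 to 2 kg in all, friction about 0.5 to 0.7. Origin: centre of the foot's underside; back face at own x = +70 mm, front face at -70 mm, ends at y = +-110 mm. Own +x is the bin's back, which goes to the rail.
- hood: The bin's tall red hood with latched lid and small steel lever, fixed on the foot, same origin and axes. It reaches from 45 to 192 mm above the counter, own x = -40 to +70 mm, y = +-84 mm, so the foot stands out 30 mm before it at the front and 26 mm at each end. Not to be pushed.
- dock: Pale wooden dock, fixed: rail 300 mm long (own y), 30 mm high; two cheeks 30 mm high stand 30 mm out from its front face, inner faces at y = +-130 mm. Origin: middle of the rail's front face, on the counter; +x into the rail, away from the robot. Bin home: its origin at x = -70 mm, y = 0, same yaw. Bin starts clear in front, its origin at x -185 to -145, y within 80 mm, yaw within 0.2.
- jar: Glass jam jar with yellow screw lid, 72 mm across, 105 mm high; origin under its centre. Leave it alone.
- grater: Steel box grater with black handle, 70 x 100 mm, 197 mm high; origin under its centre. Leave it alone.
- plate: White ceramic plate, 190 mm across, 20 mm high; origin under its centre. Leave it alone.
- spatula: Wooden spatula lying flat, 290 mm long along its own x, about 25 mm high; origin under its middle. Leave it alone.
- mug: Blue mug, 80 mm across, 90 mm high, handle at own +y; origin under its centre. Leave it alone.
- mill: Dark wooden pepper mill, 52 mm across, 150 mm high; origin under its centre. Leave it alone.

How it is judged:
At the end, for the whole second after the job is handed in: The bin stands upright and at rest on the counter between the dock's cheeks (within 24 mm of central), its back within 7 mm of the rail and within 0.07 rad (4 degrees) of square to it (x of bin in the frame of dock between -0.077 and -0.064 m and y of bin in the frame of dock between -0.024 and 0.024 m and angle between the x axis of bin and the x axis of dock, either way round below 0.07 rad and angle between bin's own z axis and vertical below 0.03 rad and height (world z) of bin below 0.004 m and linear speed of bin below 0.01 m/s); the robot touches nothing.
It fails at once if the bin tips (leans more than 0.12 rad) (angle between bin's own z axis and vertical above 0.12 rad).
It fails at once if the bin is lifted off the counter (more than 12 mm) (height (world z) of bin above 0.012 m).
It fails at once if the robot pushes on the red hood (more than 3 N) (contact force between any of the fingers, the arm and hood above 3 N).
It fails at once if a bystander (jar, grater, plate, spatula, mug or mill) is moved more than 20 mm (distance of any of jar, grater, plate, spatula, mug, mill from where it was at the start of the episode above 0.02 m).
It also fails if it takes over 64 s, if anything falls off the work surface, if the arm or the gripper's body presses on something with over 40 N, if the wrist force passes 120 N, or if a joint passes its speed limit or range.

## Working session

There is one attempt and no reset: what is moved stays moved. The work goes in short steps, Python scripts to look and compute and a shell command to move; the robot and the scene stay as the last step left them, time stands still between calls to the robot, and variables do not carry over. Pictures are saved under pics/ and viewed, at most 10 in all, crops included, and the job is handed in when it is done.

```bash
mkdir -p pics; python3 - <<'E'
from rig import env
import cv2,numpy as np
s=env.observe();print(s['t'],np.round(s['position'],3),np.round(s['ee_rot'],3))
ims=[]
for c in("top","scene"):
    im=env.snapshot(c);ims.append(im)
    cv2.imwrite(f"pics/{c}0.png",im[:,:,::-1])
    m=env.camera_model(c);print(c,{k:np.round(v,3) for k,v in m.items()})
    for q in "bin hood dock jar grater plate spatula mug mill".split():
        for f in(env.spot_point,):
            print(q,[(np.round(d['point'],3).tolist(),round(d['confidence'],2)) for d in f(c,q)[:2]])
E
```

```text
0.0 [0.222 0.584 0.246] [ 0.984 -0.18  -0.     0.001]
top {'vertical_fov': np.float64(50.979), 'cx': np.float64(323.898), 'cy': np.float64(196.994), 'k1': np.float64(-0.102), 'xyz': array([ 0.324, -0.01 ,  1.405]), 'orientation': array([ 0.713, -0.695,  0.07 , -0.065])}
bin [([0.579, 0.034, -0.003], 0.79)]
hood [([0.58, 0.037, -0.003], 0.94), ([0.49, 0.445, 0.002], 0.33)]
dock [([0.732, 0.007, -0.001], 0.73)]
jar [([0.688, 0.37, -0.002], 0.6), ([0.577, 0.036, 0.001], 0.46)]
grater [([0.678, -0.419, 0.001], 0.96)]
plate [([0.492, 0.445, 0.003], 0.88), ([0.679, -0.42, -0.003], 0.27)]
spatula [([0.402, -0.392, -0.0], 0.64), ([0.543, -0.538, -0.002], 0.31)]
mug [([0.544, -0.54, -0.002], 0.94)]
mill [([0.659, 0.482, 0.004], 0.78), ([0.545, -0.538, -0.002], 0.36)]
scene {'vertical_fov': np.float64(42.417), 'cx': np.float64(321.974), 'cy': np.float64(198.186), 'k1': np.float64(-0.059), 'xyz': array([1.535, 0.333, 0.981]), 'orientation': array([ 0.522,  0.755, -0.323, -0.231])}
bin [([0.576, 0.04, -0.003], 0.96)]
hood [([0.574, 0.037, -0.0], 0.82)]
dock [([0.73, 0.009, -0.001], 0.71)]
jar [([0.69, 0.371, -0.001], 0.95)]
grater []
plate [([0.495, 0.45, 0.002], 0.92)]
spatula [([0.403, -0.391, 0.004], 0.75), ([0.576, 0.036, 0.002], 0.31)]
mug []
mill [([0.658, 0.489, 0.004], 0.75)]
```

View pics/top0.png

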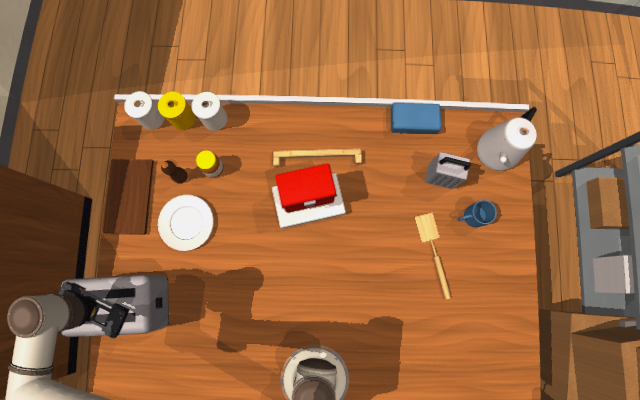

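View pics/scene0.png

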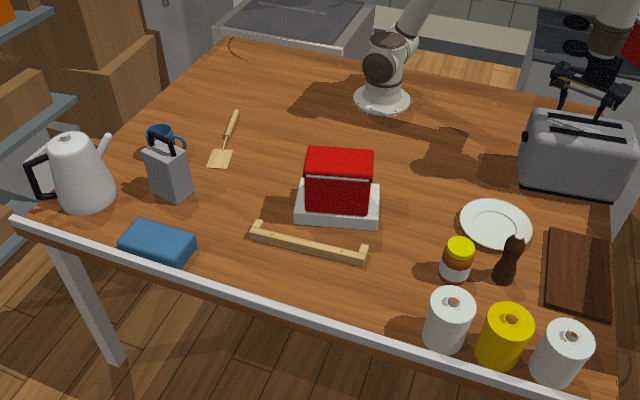

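The top view shows the bin foot around (308,195), turned slightly anticlockwise, with the dock at (317,155). The arm stands over the toaster at (115,305). I'll measure corners next for the yaws.

```bash
cat > h.py <<'E'
from rig import env
import cv2,numpy as np
from scipy.spatial.transform import Rotation as R
def cam(c):
    m=env.camera_model(c);f=200/np.tan(np.radians(m['vertical_fov']/2))
    K=np.array([[f,0,m['cx']],[0,f,m['cy']],[0,0,1]]);D=np.array([m['k1'],0,0,0,0.])
    if 'xyz' in m: return K,D,R.from_quat(m['orientation']).as_matrix(),np.array(m['xyz'])
    T=np.array(m['tool_from_camera']);s=env.observe();Rt=R.from_quat(s['ee_rot']).as_matrix()
    return K,D,Rt@T[:3,:3],Rt@T[:3,3]+s['position']
def world(c,px,z):
    K,D,Rm,p=cam(c)
    u=cv2.undistortPoints(np.array(px,float).reshape(-1,1,2),K,D)[:,0]
    d=np.c_[u,np.ones(len(u))]@Rm.T
    return p+d*((z-p[2])/d[:,2])[:,None]
def pix(c,P):
    K,D,Rm,p=cam(c)
    return cv2.projectPoints((np.array(P,float)-p)@Rm,np.zeros(3),np.zeros(3),K,D)[0][:,0]
def place(x,y,yaw,L):
    L=np.array(L,float);c,s=np.cos(yaw),np.sin(yaw)
    return np.c_[x+c*L[:,0]-s*L[:,1],y+s*L[:,0]+c*L[:,1],L[:,2]]
E
python3 - <<'E'
import cv2
im=cv2.imread('pics/top0.png')[140:235,260:375]
cv2.imwrite('pics/top0c.png',cv2.resize(im,None,fx=6,fy=6,interpolation=cv2.INTER_CUBIC))
E
```

```text
(no output)
```

View pics/top0c.png

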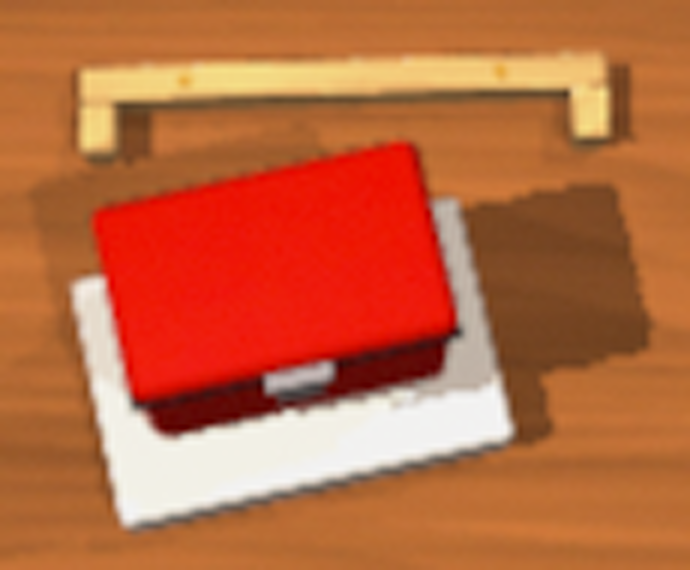

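Crop: foot's top corners at (281,227), (345,213), (336,173) and (272,187). The rail's inner front corners are at (279,157) and (355,155.5).

```bash
python3 - <<'E'
from h import *
o=np.array([260-.4,140-.4])
c=np.array([[125,523],[512,440],[457,200],[75,283]])/6+o
P=world('top',c,.045);ctr=P.mean(0)
d=lambda a,b:P[a]-P[b]
v=d(0,1)+d(3,2);yb=np.arctan2(-v[0],v[1]);v2=d(2,1)+d(3,0);yb2=np.arctan2(v2[1],v2[0])
print(np.round(P,4).tolist(),ctr,yb,yb2,[np.linalg.norm(d(*k)) for k in((0,1),(3,2),(2,1),(3,0))])
q=np.array([[116,103],[570,93]])/6+o
Q=world('top',q,.03);w=Q[0]-Q[1];yd=np.arctan2(-w[0],w[1]);D=Q.mean(0)
print(Q,np.linalg.norm(w),yd,D)
cy,sy=np.cos(yd),np.sin(yd);e=ctr-D
print('bin in dock',cy*e[0]+sy*e[1],-sy*e[0]+cy*e[1],(yb+yb2)/2-yd)
E
```

```text
[[0.4855, 0.1231, 0.045], [0.5366, -0.0865, 0.045], [0.671, -0.0539, 0.045], [0.6182, 0.1566, 0.045]] [0.57783311 0.03479909 0.045     ] 0.2423188714126265 0.24262998743417982 [np.float64(0.21574995518794313), np.float64(0.21702759821851508), np.float64(0.13834301786716366), np.float64(0.13684478622056667)]
[[ 0.72661925  0.14024308  0.03      ]
 [ 0.739354   -0.11757373  0.03      ]] 0.25813113078496314 0.049354481497672104 [0.73298662 0.01133468 0.03      ]
bin in dock -0.15380698032761936 0.031090255240642968 0.19311994792573106
```

```bash
python3 -m handwheel '[0,0,50,0,0,0,0, 20,-20,70,0,0,-0.1,0, 60,-60,70,0,0,-0.2,0, 90,-95,70,0,0,-0.3,0, 125,-130,70,0,0,-0.45,0, 160,-165,70,0,0,-0.6,0, 190,-200,70,0,0,-0.7,0, 225,-235,70,0,0,-0.85,0]'
python3 -m handwheel '[35,-35,0,0,0,-0.12,0, 65,-70,0,0,0,-0.12,0, 95,-105,0,0,0,-0.12,0, 130,-140,0,0,0,-0.12,0, 130,-140,-50,0,0,-0.12,0, 130,-140,-100,0,0,-0.12,0, 130,-140,-120,0,0,-0.12,0, 130,-140,-120,0,0,-0.12,0]'
```

```text
t: 1.8
position: [0.4476, 0.3476, 0.318]
ee_rot: [0.82, -0.572, -0.0, -0.0]
force: [1.1, 1.2, 0.7]
width: 0.0305
grip_force: 0.0
t: 2.6
position: [0.5749, 0.208, 0.1934]
ee_rot: [0.786, -0.619, -0.002, 0.004]
force: [-0.4, 0.3, -0.4]
width: 0.0004
grip_force: 0.0
```

```bash
python3 -m handwheel '[0,0,0,-0.14,-0.034,0,0, 0,0,0,-0.28,-0.069,0,0, 0,0,-40,-0.34,-0.083,0,0, 0,0,-80,-0.34,-0.083,0,0, 0,0,-120,-0.34,-0.083,0,0, 0,0,-145,-0.34,-0.083,0,0, 2,2,-155,-0.34,-0.083,0,0, 2,2,-155,-0.34,-0.083,0,0]'
python3 - <<'E'
from h import *
im=env.snapshot('top');cv2.imwrite('pics/t1.png',cv2.resize(im[120:240,230:390,::-1],None,fx=5,fy=5,interpolation=cv2.INTER_CUBIC))
E
```

```text
t: 3.4
position: [0.5798, 0.2121, 0.0429]
ee_rot: [0.774, -0.608, 0.137, 0.107]
force: [0.4, -0.5, -0.3]
width: 0.0002
grip_force: 0.0
```

View pics/t1.png

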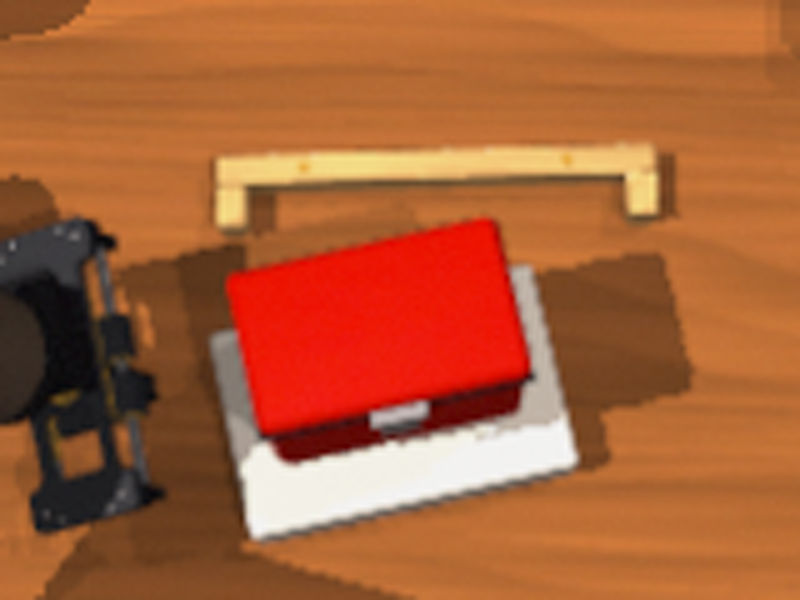

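The gripper stands left of the foot, its fingers near crop (125,360), and the foot's left edge runs from (210,335) to (250,540). I'll project the tip to check it.

```bash
cat >> h.py <<'E'
def tip():
    s=env.observe();r=R.from_quat(s['ee_rot']).as_matrix();return np.array(s['position'])+r[:,2]*env.finger_overhang
E
python3 - <<'E'
from h import *
t=tip();print(t,(pix('top',[t])-[230,120])*5)
b=np.array([.578,.036]);y=.24;e=t[:2]-b;c,s=np.cos(y),np.sin(y);print(c*e[0]+s*e[1],-s*e[0]+c*e[1])
E
```

```text
[0.58222131 0.20414961 0.0205061 ] [[141.56615346 392.12455381]]
0.044069922187151805 0.16232668327532424
```

```bash
python3 -m handwheel '[4,-17,0,0,0,0,0, 8,-34,0,0,0,0,0, 9,-38,0,0,0,0,0, 10,-43,0,0,0,0,0, 11,-48,0,0,0,0,0, 12,-53,0,0,0,0,0, 13,-58,0,0,0,0,0, 14,-61,0,0,0,0,0]'
cat > look.py <<'E'
from h import *
import sys
im=env.snapshot('top');cv2.imwrite(f'pics/{sys.argv[1]}.png',im[:,:,::-1])
hsv=cv2.cvtColor(im,cv2.COLOR_RGB2HSV)
m=((hsv[...,0]<4)|(hsv[...,0]>176))&(hsv[...,1]>225)&(hsv[...,2]>180)
n,l,st,ce=cv2.connectedComponentsWithStats(m.astype(np.uint8))
k=1+np.argmax(st[1:,4]);pts=np.argwhere(l==k)[:,::-1].astype(float)
W=world('top',pts,.192)[:,:2].astype(np.float32)
(cx,cy),(w,h),a=cv2.minAreaRect(W*1000)
a=np.radians(a)
while a>np.pi/4:a-=np.pi/2
while a<-np.pi/4:a+=np.pi/2
# hood top centre is own x=+15 mm
bx,by=cx-15*np.cos(a),cy-15*np.sin(a)
D=np.array([733,9.]);yd=.05;c,s=np.cos(yd),np.sin(yd);e=np.array([bx,by])-D
print('size',w,h,'bin',bx,by,a,'in dock',c*e[0]+s*e[1],-s*e[0]+c*e[1],a-yd)
t=tip();print('tip',t)
print([(np.round(d['point'],3),d['confidence']) for d in env.spot_point('top','bin')[:1]])
E
python3 look.py t2; python3 - <<'E'
import sys
sys.argv=['','x']
from h import *
# same estimator on the first picture for bias
E
```

```text
t: 4.25
position: [0.5955, 0.1537, 0.044]
ee_rot: [0.775, -0.608, 0.138, 0.102]
force: [0.7, 7.6, 1.2]
width: 0.0001
grip_force: 3.9
size 97.36569213867188 163.34567260742188 bin 582.4364000754634 21.798541974283346 0.19621954529865257 in dock -149.73577413488385 20.307590776122503 0.14621954529865255
tip [0.59772623 0.14507538 0.02049972]
[(array([ 0.578,  0.021, -0.001]), 0.68)]
```

```bash
python3 -m handwheel '[1,-4,0,0,0,0,0, 1,-8,0,0,0,0,0, 2,-12,0,0,0,0,0, 3,-16,0,0,0,0,0, 3,-19,0,0,0,0,0, 3,-19,0,0,0,0,0]';python3 look.py t3
```

```text
t: 4.95
position: [0.5987, 0.1344, 0.044]
ee_rot: [0.775, -0.608, 0.138, 0.102]
force: [0.8, 6.6, 0.0]
width: 0.0003
grip_force: 2.8
size 97.39463806152344 163.50038146972656 bin 581.8369991355735 3.0303772238328026 0.15769439012762082 in dock -151.27244326264267 1.592838905510158 0.10769439012762082
tip [0.60094547 0.1263066  0.02053764]
[(array([ 0.578,  0.001, -0.001]), 0.85)]
```

```bash
python3 -m handwheel '[-7,30,0,0,0,0,0, -14,60,0,0,0,0,0, -14,65,40,0,0,0,0, -14,65,85,0.12,0.03,0,0, -14,65,130,0.24,0.06,0,0, -40,65,175,0.34,0.083,0,0, -75,65,195,0.34,0.083,0,0, -110,65,200,0.34,0.083,0,0]'
python3 -m handwheel '[-30,-20,0,0,0,0.13,50, -39,-50,0,0,0,0.26,100, -39,-90,0,0,0,0.4,100, -39,-130,0,0,0,0.54,100, -39,-165,0,0,0,0.68,100, -39,-190,0,0,0,0.82,100, -39,-205,0,0,0,0.96,100, -39,-205,0,0,0,1.1,100]'
python3 -m handwheel '[0,0,0,0,0,0.14,100, 0,0,0,0,0,0.28,100, 0,0,0,0,0,0.28,100]'
```

```text
t: 5.85
position: [0.4867, 0.196, 0.2471]
ee_rot: [0.785, -0.619, 0.001, -0.004]
force: [0.1, 0.6, -0.0]
width: 0.0004
grip_force: 0.0
t: 6.65
position: [0.4463, -0.0107, 0.2431]
ee_rot: [0.993, -0.115, 0.0, -0.0]
force: [0.2, 0.6, 0.2]
width: 0.0562
grip_force: 0.0
t: 6.95
position: [0.4466, -0.0092, 0.243]
ee_rot: [1.0, 0.023, 0.0, -0.0]
force: [-0.2, 0.2, 0.1]
width: 0.0801
grip_force: 0.0
```

```bash
python3 -m handwheel '[0,0,0,0.007,-0.14,0,100, 0,0,0,0.014,-0.28,0,100, 0,3,-45,0.017,-0.35,0,100, 0,3,-90,0.017,-0.35,0,100, 0,3,-135,0.017,-0.35,0,100, 0,3,-180,0.017,-0.35,0,100, 0,3,-200,0.017,-0.35,0,100, 0,3,-200,0.017,-0.35,0,100]';python3 look.py t4
```

```text
t: 7.75
position: [0.4607, -0.0189, 0.0757]
ee_rot: [0.989, 0.025, 0.145, -0.026]
force: [0.7, 0.4, 1.3]
width: 0.0867
grip_force: 0.0
size 97.59847259521484 162.38613891601562 bin 581.8317490574268 2.462241459744353 0.1588299453716738 in dock -151.30608173308084 1.0256755577315024 0.1088299453716738
tip [ 0.46783083 -0.01733477  0.0519283 ]
[(array([ 0.578,  0.001, -0.   ]), 0.77)]
```

View pics/t4.png

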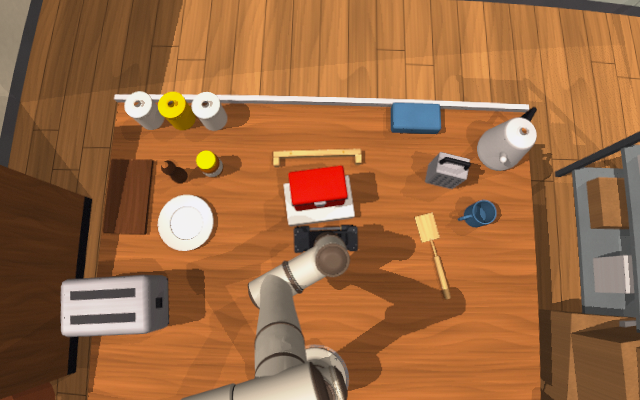

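The gripper stands in front of the foot (around 325,238), but the arm stopped 32 mm too high, probably at a joint limit.

```bash
python3 - <<'E'
from h import *
s=env.observe();print(np.round(s['joint_positions'],3),np.round(s['position'],4),R.from_quat(s['ee_rot']).as_matrix().round(3).tolist())
E
```

```text
[ 0.327  0.237 -0.884  0.229 -0.161  1.075] [ 0.4607 -0.0187  0.0766] [[0.957, 0.058, 0.286], [0.043, -0.997, 0.059], [0.288, -0.044, -0.957]]
```

```bash
python3 -m handwheel '[-3,6,10,-0.006,0.12,0,100, -3,13,10,-0.006,0.12,0,100]'; python3 - <<'E'
from h import *
s=env.observe();print(np.round(s['joint_positions'],3),np.round(s['position'],4),R.from_quat(s['ee_rot']).as_matrix().round(3).tolist(),tip())
E
```

```text
t: 8.05
position: [0.4591, -0.0048, 0.0888]
ee_rot: [0.996, 0.025, 0.087, -0.025]
force: [1.6, 0.1, -0.4]
width: 0.087
grip_force: 0.0
[ 0.35   0.24  -0.719  0.018 -0.431  1.255] [ 0.4591 -0.0048  0.0888] [[0.984, 0.054, 0.172], [0.045, -0.997, 0.055], [0.174, -0.046, -0.984]] [ 0.46339618 -0.00343212  0.06419351]
```

```bash
python3 -m handwheel '[0,0,-20,-0.045,0,0,100, 0,0,-40,-0.045,0,0,100, 0,0,-46,-0.045,0,0,100, 0,0,-46,-0.045,0,0,100]'; python3 - <<'E'
from h import *
s=env.observe();print(np.round(s['joint_positions'],3),np.round(s['position'],4),R.from_quat(s['ee_rot']).as_matrix().round(3).tolist(),tip())
E
```

```text
t: 8.45
position: [0.4564, -0.0059, 0.0407]
ee_rot: [0.996, 0.028, 0.085, -0.002]
force: [-0.8, 0.1, -0.1]
width: 0.0872
grip_force: 0.0
[ 0.37   0.333 -0.849  0.231 -0.234  1.036] [ 0.4564 -0.0059  0.0407] [[0.984, 0.055, 0.168], [0.055, -0.998, 0.008], [0.168, 0.001, -0.986]] [ 0.46065522 -0.00570955  0.01608127]
```

```bash
python3 -m handwheel '[12,1,0,0,0,0,100, 24,1,0,0,0,0,100, 30,2,0,0,0,0,100, 36,2,0,0,0,0,100, 42,2,0,0,0,0,100, 48,2,0,0,0,0,100, 54,3,0,0,0,0,100, 60,3,0,0,0,0,100]'; python3 look.py t5
```

```text
t: 9.25
position: [0.5127, -0.0039, 0.0403]
ee_rot: [0.996, 0.028, 0.081, -0.001]
force: [-9.3, 2.4, 4.7]
width: 0.087
grip_force: 4.5
size 97.3872299194336 162.2661895751953 bin 601.7154484713425 -2.3006882864689735 0.07958625555582102 in dock -131.68527903782766 -4.725072545277368 0.02958625555582102
tip [ 0.5185485  -0.0033074   0.01591869]
[(array([ 0.597, -0.004, -0.   ]), 0.79)]
```

```bash
python3 -m handwheel '[6,0,0,0,0,0,100, 12,1,0,0,0,0,100, 18,1,0,0,0,0,100, 24,1,0,0,0,0,100, 30,2,0,0,0,0,100, 36,2,0,0,0,0,100, 42,2,0,0,0,0,100, 48,2,0,0,0,0,100]'; python3 look.py t6
```

```text
t: 10.15
position: [0.5595, -0.0026, 0.04]
ee_rot: [0.996, 0.026, 0.079, -0.001]
force: [-11.8, -0.2, 5.8]
width: 0.087
grip_force: 5.5
size 96.25241088867188 162.5222930908203 bin 646.7664961890846 -1.725231257907746 0.02710522289174395 in dock -86.66177253442822 -6.401948627862168 -0.02289477710825605
tip [ 0.56537937 -0.00204222  0.01552864]
[(array([ 0.645, -0.002, -0.002]), 0.62)]
```

```bash
python3 -m handwheel '[3,0,0,0,0,0,100, 6,0,0,0,0,0,100, 9,0,0,0,0,0,100, 12,1,0,0,0,0,100, 14,1,0,0,0,0,100, 15,1,0,0,0,0,100]' | grep -E 'pos|force'; python3 -m handwheel '[1,0,0,0,0,0,100, 2,0,0,0,0,0,100]'| grep -E 'pos|force';python3 look.py t7
```

```text
position: [0.5746, -0.0016, 0.04]
force: [-12.1, -0.8, 7.0]
grip_force: 5.5
position: [0.5763, -0.0016, 0.04]
force: [-11.2, -0.3, 6.4]
grip_force: 5.6
size 97.6581039428711 162.07579040527344 bin 664.6427552090405 -1.8361981633165696 0.052600019788749376 in dock -68.81340021710825 -7.4062174290193195 0.0026000197887493734
tip [ 0.58055531 -0.0013871   0.01532711]
[(array([ 0.66 , -0.003,  0.001]), 0.6)]
```

```bash
for i in 1; do python3 -m handwheel '[1,0,0,0,0,0,100, 2,0,0,0,0,0,100]'| grep -E 'pos|force'; done; python3 -m handwheel '[1,0,0,0,0,0,100, 2,0,0,0,0,0,100]'| grep -E 'pos|force'
```

```text
position: [0.5782, -0.0015, 0.04]
force: [-11.0, -0.8, 5.5]
grip_force: 5.3
position: [0.58, -0.0015, 0.0399]
force: [-13.7, 1.2, 9.5]
grip_force: 6.9
```

```bash
python3 -m handwheel '[1,0,0,0,0,0,100, 2,0,0,0,0,0,100]'| grep -E 'pos|force'; python3 look.py t8
```

```text
position: [0.5803, -0.0017, 0.0398]
force: [-17.9, 3.2, 14.6]
grip_force: 9.2
size 97.29066467285156 162.23497009277344 bin 668.4699708433266 -1.446852593532905 0.039838959115795096 in dock -64.97150843764037 -7.2086394978356285 -0.010161040884204907
tip [ 0.58410148 -0.00155739  0.01515518]
[(array([ 0.664, -0.001, -0.001]), 0.62)]
```

```bash
python3 -m handwheel '[1,0,0,0,0,0,100, 2,0,0,0,0,0,100, 2,0,0,0,0,0,100]'| grep -E 'pos|force'; python3 -m handwheel '[-5,0,0,0,0,0,100, -20,-1,0,0,0,0,100, -40,-2,0,0,0,0,100, -60,-3,15,0,0,0,100, -75,-4,40,0,0,0,100, -75,-4,80,0,0,0,100, -75,-4,120,0,0,0,100, -75,-4,120,0,0,0,100]'; python3 look.py t9; python3 - <<'E'
from h import *
env.snapshot('scene')
print(env.spot_point('scene','bin')[:1])
ims=[cv2.imread('pics/t9.png')[135:235,250:385],env.snapshot('scene')[130:280,220:400,::-1]]
cv2.imwrite('pics/f.png',np.hstack([cv2.resize(i,(400,int(400*i.shape[0]/i.shape[1])),interpolation=cv2.INTER_CUBIC)[:296] for i in ims]))
E
```

```text
position: [0.5806, -0.002, 0.0396]
force: [-21.0, 2.1, 15.0]
grip_force: 10.2
t: 12.95
position: [0.5194, -0.0025, 0.1682]
ee_rot: [0.995, 0.028, 0.093, -0.004]
force: [1.7, 0.1, -0.5]
width: 0.0871
grip_force: 0.0
size 97.25080108642578 162.3207550048828 bin 668.5712281824614 -1.4852211928404306 0.039838984082930316 in dock -64.87229527453205 -7.2520209040775265 -0.010161015917069686
tip [ 0.52181909 -0.00260869  0.14054116]
[(array([ 0.665, -0.002,  0.002]), 0.83)]
[{'point': [0.6624, -0.0035, -0.0052], 'confidence': 0.7}]
```

View pics/f.png

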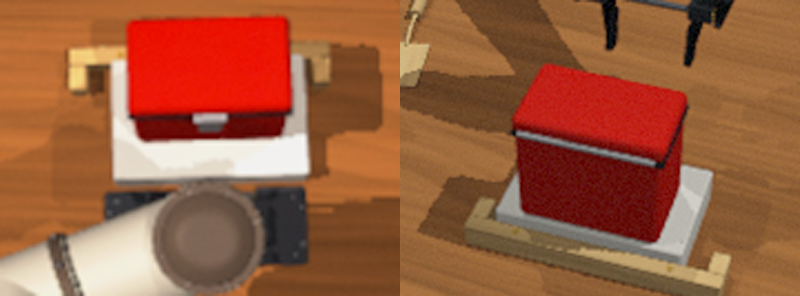

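The bin stands between the cheeks with its back along the rail and a gap on both sides. The gripper is clear of it.

```bash
python3 -c "
from rig import env
print(env.close_job())"
```

```text
the job is handed in; nothing more can be done
None
```

The bin is in its dock, pushed only at its foot: back against the rail, about 7 mm off centre and within about 0.01 rad of square by the camera. The gripper is clear of it, and the job was handed in after about 13 s of robot time; no verdict was returned.

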